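# Find the loaded screw jar by weight

## Task

Three identical closed blue jars with white lids lean on the sloped rack under the little shelf; one is packed with steel screws, the other two are nearly empty. Lift them to feel which one is the heavy one, and set that one down gently, upright, in the middle of the small steel tray. The other two must end up standing back in their own places on the rack as they were; do not disturb the solder spool, the dropper bottle or the cutters.

Things in the scene. Friction and masses are not known exactly. Their poses are not given: they have to be found in the camera images.
- jar_a: closed jar, dark blue, white lid from 31 to 48 mm up; 58 mm across, 48 high; grip it across the lid. Origin: centre of underside; z: up its axis. Starts in the rack's left place seen from the robot, flat on the slope, leaning 35 degrees to the rack's front. All three look alike, any may be the loaded one: nearly empty 135 g, loaded 400 to 490 g; contents loose, shift 2 mm
- jar_b: closed jar, dark blue, white lid from 31 to 48 mm up; 58 mm across, 48 high; grip it across the lid. Origin: centre of underside; z: up its axis. Starts in the rack's middle place seen from the robot, flat on the slope, leaning 35 degrees to the rack's front. All three look alike, any may be the loaded one: nearly empty 135 g, loaded 400 to 490 g; contents loose, shift 2 mm
- jar_c: closed jar, dark blue, white lid from 31 to 48 mm up; 58 mm across, 48 high; grip it across the lid. Origin: centre of underside; z: up its axis. Starts in the rack's right place seen from the robot, flat on the slope, leaning 35 degrees to the rack's front. All three look alike, any may be the loaded one: nearly empty 135 g, loaded 400 to 490 g; contents loose, shift 2 mm
- jar_rack: fixed rack, 350 mm wide (y), 104 deep (x), 193 high. Origin: centre of underside; -x: open front, to the robot. Board slopes up to +x at 35 degrees, normal (-0.574, 0, 0.819). Jars stand on it against a lip 12 mm high, 5 thick, at its lower edge; ribs 8 mm high part the places. Undersides' centres: x -18, y +105 / 0 / -105, z +39 mm. Wall behind at x 44 mm
- shelf_edge (a point): middle of the lower front edge of the white shelf board fixed over the jars, 185 mm above the bench, spanning the rack's width; from here the board runs 94 mm back, 8 mm thick, with a dish and a small flux jar fixed on top. It bars a vertical gripper from the jars: come from the open front, tool along the jar's axis, and draw back the same way
- tray: fixed shallow steel tray, 110 x 110 mm outside, rim 14 mm high, walls 3 mm, inner floor 3 mm above the bench; open on top. Origin: centre of its underside, z up, x and y along its sides
- spool: bystander: green and white solder spool lying flat, 57 mm across, 26 mm high, origin at the centre of its underside; must not be moved
- dropper: bystander: white dropper bottle, 34 mm across, 92 mm high, origin at the centre of its underside; must not be moved or tipped
- snips: bystander: red-handled side cutters lying flat, 123 x 46 x 12 mm, long side along their x, origin at the centre of their underside; must not be moved

How it is judged (in metres and radians):
At the end, for the whole second after the job is handed in: The loaded jar stands upright (within 4 degrees), at rest and free on the tray floor, within 30 mm of the tray centre along each side (over 2.5 N on the tray); the other two rest on the rack, each within 15 mm of its start and leaning 30 to 40 degrees (((contact force between jar_a and tray above 2.5 N and angle between jar_a's own z axis and vertical below 0.08 rad and linear speed of each of jar_a, jar_b, jar_c below 0.02 m/s and height (world z) of jar_a below 0.01 m and x of jar_a in the frame of tray between -0.03 and 0.03 m and y of jar_a in the frame of tray between -0.03 and 0.03 m and distance of each of jar_b, jar_c from where it was at the start of the episode below 0.015 m and angle between jar_b's own z axis and vertical between 0.52 and 0.7 rad and contact force between each of jar_b, jar_c and jar_rack above 0.3 N and angle between jar_c's own z axis and vertical between 0.52 and 0.7 rad) or (contact force between jar_b and tray above 2.5 N and angle between jar_b's own z axis and vertical below 0.08 rad and linear speed of each of jar_b, jar_a, jar_c below 0.02 m/s and height (world z) of jar_b below 0.01 m and x of jar_b in the frame of tray between -0.03 and 0.03 m and y of jar_b in the frame of tray between -0.03 and 0.03 m and distance of each of jar_a, jar_c from where it was at the start of the episode below 0.015 m and angle between jar_a's own z axis and vertical between 0.52 and 0.7 rad and contact force between each of jar_a, jar_c and jar_rack above 0.3 N and angle between jar_c's own z axis and vertical between 0.52 and 0.7 rad) or (contact force between jar_c and tray above 2.5 N and angle between jar_c's own z axis and vertical below 0.08 rad and linear speed of each of jar_c, jar_a, jar_b below 0.02 m/s and height (world z) of jar_c below 0.01 m and x of jar_c in the frame of tray between -0.03 and 0.03 m and y of jar_c in the frame of tray between -0.03 and 0.03 m and distance of each of jar_a, jar_b from where it was at the start of the episode below 0.015 m and angle between jar_a's own z axis and vertical between 0.52 and 0.7 rad and contact force between each of jar_a, jar_b and jar_rack above 0.3 N and angle between jar_b's own z axis and vertical between 0.52 and 0.7 rad))); the robot touches nothing.
It fails at once if a jar dropped or thrown down onto the tray (faster than 0.3 m/s within 25 mm of the bench over the tray) ((height (world z) of jar_a below 0.025 m and horizontal distance between jar_a and tray below 0.07 m and linear speed of jar_a above 0.3 m/s) or (height (world z) of jar_b below 0.025 m and horizontal distance between jar_b and tray below 0.07 m and linear speed of jar_b above 0.3 m/s) or (height (world z) of jar_c below 0.025 m and horizontal distance between jar_c and tray below 0.07 m and linear speed of jar_c above 0.3 m/s)).
It fails at once if a bystander (solder spool, dropper bottle, cutters) moved by more than 20 mm or the bottle tipped (distance of any of spool, dropper, snips from where it was at the start of the episode above 0.02 m or angle between dropper's own z axis and vertical above 0.3 rad).
It also fails if it takes over 61 s, if anything falls off the work surface, if the arm or the gripper's body presses on something with over 40 N, if the wrist force passes 120 N, or if a joint passes its speed limit or range.

## Robot

A 6-joint arm with a two-finger parallel gripper is mounted at the origin on a cart in front of the work surface, level with it; the furniture and walls round the work are solid. World frame = base frame: x ahead of the robot, y to its left, z up, the work surface at z = 0. Lengths are in m, angles in degrees, forces in N, time in s.
With the tool pointing down it reaches from about 0.4 to 0.825 m from the base axis. Payload 7 kg.
Tool frame: the origin (TCP) lies at the very end of the fingers, on their centre line; the grasp point (between the pads) lies 19 mm behind it (ctrl.hold_point_z is the distance from the TCP to the grasp point, in m); z points along the fingers, y is the line along which they close (so a half turn about z gives the same grasp; the last joint's range is limited). The gripper opens to 88 mm and grips with 3 to 60 N. Pads are 19 mm wide; open, the fingers measure 130 mm over their backs; the gripper's body (78 mm by 193 mm) begins 47 mm behind the grasp point.
Start: joints at [-52.477, 20.546, 0.682, 0, -70.136, -16.507], TCP at [0.242, -0.63, 0.195] pointing down, gripper open.
Joint ranges: [-176.03, 176.03], [-82.01, 121.73], [-58.28, 71.71], [-173.87, 95.51], [-174.79, -0.11], [-173.66, 173.66]. Speed limits (degrees/s): [136.94, 136.94, 172.46, 180, 180, 180].

## Interface

Orientations are given as [roll, pitch, yaw] about the fixed x, y, z axes, in that order (R = Rz(yaw) Ry(pitch) Rx(roll)).
In Python, from plant import sensors, viewer, workorder, ctrl gives the robot as it stands.
- The arm moves only by the shell command python3 -m pendant 'ROWS'. ROWS is JSON, a list of rows, each a list of 3 entries, a list of its own where there are three numbers: the opening, from -1 (shut) to 1 (fully open), so that 0 is half open, then the shift along the tool's x, y, z in m, then the turn, a rotation vector about the tool's x, y, z in degrees. A call has 1 to 10 rows; each row is the pose to reach, as a shift and turn from the pose commanded when the call began, along the tool's axes at that moment; what a row does not reach only later rows make up. A row lasts 1/12 s, in which the tool goes at most 41.7 mm and 7.16 degrees, less where a joint would pass 70% of its speed; a pose out of reach is approached as far as the arm can. A call with a gripper value outside its range is refused whole. The fingers move at their own pace and stop on an object; the grip force is fixed at half the most. Time passes only in rows, so rows that repeat a pose let the fingers close. It gives the time, the measured TCP pose, the force, the opening and the grip force at its end, in the units of the state.
- sensors.get_obs(): the state, without advancing time (a new reading comes with each control period).
- viewer.snapshot(name): name is "side" or "top"; returns the picture (420x560x3 uint8, red, green, blue); there is no depth.
- viewer.camera_params(name): a dict with "fx", "fy", "cx", "cy" (pixels), "dist" ([k1, k2, p1, p2, k3] as OpenCV has them; the pictures are not rectified), "extrinsics" (4x4, takes a point from world to camera coordinates). Camera axes: x right, y up, looking along -z (the intrinsics and any distortion apply to the point x, -y, -z); pixel columns grow to the right and rows downward; lengths in m; the calibration is good to about 2 mm. A picture is of the moment at which its call begins. camera_params takes no time and is no camera call.
- workorder.close_job(): hands the job in; it is judged then, once.
The state is a dict: "clock": time; "joint_pos": joint angles; "qvel": joint speeds; "tau": joint torques, N m; "tool_pos": TCP position; "orientation": TCP orientation; "force": force on the tool from outside, world axes, zero at the start; "moment": the same for the moment, N m; "opening": finger opening in m; "gripper_force": force on a finger pad.
Only numpy, scipy, OpenCV 4.12 (cv2) and the standard library are available. Lean on these libraries where they do the work, as an engineer would, in place of code of your own. Each camera call takes 0.05 s, during which the arm holds its last target. There are 200 camera calls.

## Working session

There is one attempt and no reset: what is moved stays moved. The work goes in short steps, Python scripts to look and compute and a shell command to move; the robot and the scene stay as the last step left them, time stands still between calls to the robot, and variables do not carry over. Pictures are saved under pics/ and viewed, at most 10 in all, crops included, and the job is handed in when it is done.

```bash
mkdir -p pics; ls; python3 - <<'E'
from plant import sensors, viewer, ctrl
import cv2
for n in("side","top"):
    im=viewer.snapshot(n); cv2.imwrite(f"pics/{n}0.png",im[...,::-1]); print(n,viewer.camera_params(n))
print(sensors.get_obs(),ctrl.hold_point_z)
E
```

```text
pics
side {'fx': 479.87140564699627, 'fy': 479.87140564699627, 'cx': 282.82595245512414, 'cy': 208.5332706775584, 'dist': array([-0.09764922,  0.        ,  0.        ,  0.        ,  0.        ]), 'extrinsics': array([[ 0.88376483, -0.46792855, -0.00161297, -0.54627522],
       [ 0.16731584,  0.31278231,  0.934972  , -0.1953706 ],
       [-0.43699558, -0.82656524,  0.35471786, -1.27902239],
       [ 0.        ,  0.        ,  0.        ,  1.        ]])}
top {'fx': 459.62694111996063, 'fy': 459.62694111996063, 'cx': 282.979210083487, 'cy': 211.65114919782778, 'dist': array([0.03410355, 0.        , 0.        , 0.        , 0.        ]), 'extrinsics': array([[ 0.02028681, -0.99978538, -0.00420084, -0.09402721],
       [ 0.99212977,  0.01961184,  0.12366846, -0.55232135],
       [-0.12355953, -0.00667661,  0.9923147 , -1.36081185],
       [ 0.        ,  0.        ,  0.        ,  1.        ]])}
{'clock': 0.1, 'joint_pos': array([-5.24770868e+01,  2.05853402e+01,  6.39135245e-01, -1.54699743e-02,
       -7.01373203e+01, -1.65067191e+01]), 'qvel': array([-0.05344628, -0.15558121,  0.16384783,  0.17722266,  0.00049347,
       -0.00840633]), 'tau': array([-1.54722653e-03, -5.84164774e+01,  2.93750435e+01,  7.01559395e+00,
        1.01078401e-02, -8.15171256e-05]), 'tool_pos': array([ 0.24185444, -0.62966088,  0.19374688]), 'orientation': array([ 1.79915785e+02, -9.78936349e-03, -1.58989065e+02]), 'force': array([-0.28128483,  0.38442967, -0.11097151]), 'moment': array([-0.02529286,  0.04615125,  0.01733508]), 'gripper_force': 0.0, 'opening': 0.08738033443335032} 0.0188
```

View pics/side0.png

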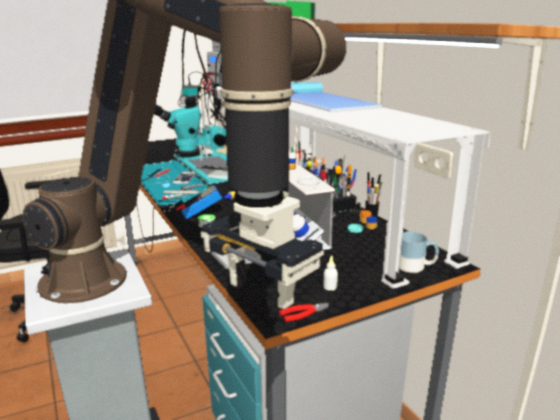

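View pics/top0.png

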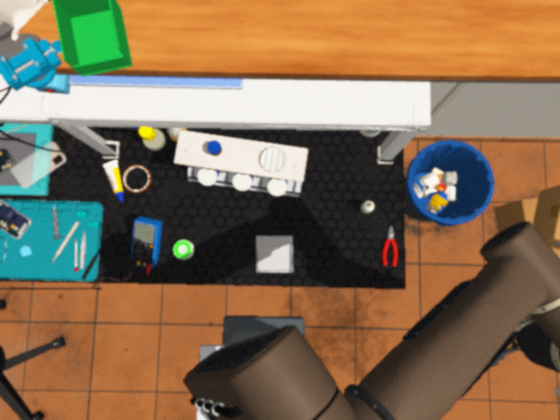

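The side view is mostly blocked by the arm. The top view shows the shelf at about (240,160), lids at about (207,178), (243,182) and (277,186), the tray at (275,254), the spool at (183,249), the dropper at (368,207) and the cutters at (390,247). I'll enlarge this part.

```bash
python3 - <<'E'
import cv2
im=cv2.imread("pics/top0.png")[122:282,164:324]
cv2.imwrite("pics/c1.png",cv2.resize(im,(600,600),interpolation=cv2.INTER_CUBIC))
E
cat > h.py <<'E'
import numpy as np,cv2
from scipy.spatial.transform import Rotation as Ro
from plant import sensors, viewer
def ray(n,u,v):
    c=viewer.camera_params(n);K=np.array([[c['fx'],0,c['cx']],[0,c['fy'],c['cy']],[0,0,1]])
    p=cv2.undistortPoints(np.array([[[u,v]]],float),K,c['dist'])[0,0]
    E=c['extrinsics'];R=E[:3,:3];return -R.T@E[:3,3],R.T@np.array([p[0],-p[1],-1])
def at(n,u,v,z):
    o,d=ray(n,u,v);return o+d*(z-o[2])/d[2]
def proj(n,P):
    c=viewer.camera_params(n);K=np.array([[c['fx'],0,c['cx']],[0,c['fy'],c['cy']],[0,0,1]])
    E=c['extrinsics'];q=(E[:3,:3]@np.atleast_2d(P).T).T+E[:3,3]
    return cv2.projectPoints((q*[1,-1,-1])[:,None],np.zeros(3),np.zeros(3),K,c['dist'])[0][:,0]
E
```

```text
(no output)
```

View pics/c1.png

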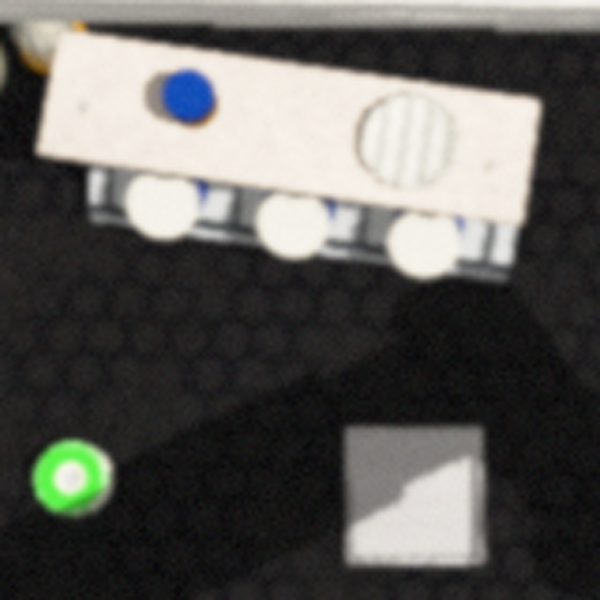

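The crop (scale 3.75, offset 164,122) shows the shelf-top corners at (60,30), (542,98), (525,220) and (37,155). Lid centre columns are 162, 292 and 422, and lid lower edges are at rows 240, 258 and 278. The tray corners are (346,427), (484,427), (485,566) and (346,566). I'll fit the rack and tray next.

```bash
cat > fit.py <<'E'
from h import *
from scipy.optimize import least_squares
o=np.array([164,122]);f=lambda L:(np.array(L,float)+.5)/3.75+o-.5
sh=f([(60,30),(542,98),(525,220),(37,155)]); lids=f([(165,240),(295,259),(425,278)]);sides=f([(125,205),(199,207),(256,222),(330,226),(386,242),(460,246)])
# rack model: p=(x,y,yaw,xshelf)
def model(p):
    x,y,a,s=p;R=Ro.from_euler('z',a).as_matrix();t=np.array([x,y,0])
    S=[(s+.094,.175,.193),(s+.094,-.175,.193),(s,-.175,.193),(s,.175,.193)]
    L=[(-.018-.0275-.0238,yy,.0783-.0166) for yy in(.105,0,-.105)]
    Q=[(-.0455,yy+e,.0783) for yy in(.105,0,-.105) for e in(.029,-.029)]
    return [proj("top",np.array(k)@R.T+t) for k in(S,L,Q)]
def res(p):
    a,b,c=model(p);d=(b-lids)[:,1]
    return np.r_[(a-sh).ravel(),d,(c-sides)[:,0]]
r=least_squares(res,[.65,0.,0,-.05]);x,y,a,s=r.x
print("rack",r.x[:2],np.degrees(a),"shelf",s,"res",np.round(res(r.x),1))
R=Ro.from_euler('z',a).as_matrix()
for n,yy in zip("abc",(.105,0,-.105)): print(n,"underside",np.round(R@[-.018,yy,.039]+[x,y,0],4))
T=[at("top",*q,.014) for q in f([(346,427),(484,427),(485,566),(346,566)])];print("tray",np.mean(T,0),np.round(T,3))
print("spool",at("top",*f([(67,477)])[0],.026),"drop",at("top",368,207,.09),"snips",at("top",390,247,.012))
print("cam",ray("top",1,1)[0])
E
python3 fit.py
```

```text
rack [0.67994188 0.03483587] -6.959474810732875 shelf -0.03944553033409816 res [ 0.7  0.  -1.4 -0.5 -1.5  0.5  1.1 -0.1  0.2  0.1 -0.1  0.2 -0.2  0.3
 -0.1  0.7  0.3]
a underside [0.6748 0.1412 0.039 ]
b underside [0.6621 0.037  0.039 ]
c underside [ 0.6494 -0.0672  0.039 ]
tray [ 0.42643352 -0.05923223  0.014     ] [[ 0.481 -0.001  0.014]
 [ 0.484 -0.114  0.014]
 [ 0.371 -0.117  0.014]
 [ 0.369 -0.005  0.014]]
spool [0.43593608 0.22114957 0.026     ] drop [ 0.56565944 -0.3304323   0.09      ] snips [ 0.45484107 -0.41080261  0.012     ]
cam [ 0.38174069 -0.0922606   1.41826334]
```

```bash
cat > go.py <<'E'
import sys
from h import *
X=np.array([.6799,.0348,0]);A=-6.96
RK=Ro.from_euler('z',A,degrees=True).as_matrix()
n=RK@[-.5736,0,.8192]; yv=RK@[0,1.,0]
RJ=np.c_[np.cross(yv,-n),yv,-n]
def jar(k,d,du=0,dy=0): # k -1..1 lateral, d retreat along axis
    return X+RK@[-.018,.105*k+dy,.039]+n*(.021+d)-RJ[:,0]*0+RK@[.819*du,0,.574*du],RJ
def rel(P,R,show=True):
    s=sensors.get_obs();p=np.array(s['tool_pos']);M=Ro.from_euler('xyz',s['orientation'],degrees=True).as_matrix()
    print("t",round(s['clock'],2),"tcp",np.round(p,4),"ori",np.round(s['orientation'],1),"q",np.round(s['joint_pos'],1),"F",np.round(s['force'],2),"open",round(s['opening'],4),"gf",round(s['gripper_force'],1))
    print(" target",np.round(P,4)," shift",np.round(M.T@(P-p),4)," rotvec",np.round(Ro.from_matrix(M.T@R).as_rotvec(degrees=True),1))
E
python3 -c "
from go import *
rel(*jar(-1,.10))"
```

```text
t 0.1 tcp [ 0.2419 -0.6297  0.1937] ori [ 179.9   -0.  -159. ] q [-52.5  20.6   0.6  -0.  -70.1 -16.5] F [-0.28  0.38 -0.11] open 0.0874 gf 0.0
 target [ 0.5804 -0.0588  0.1381]  shift [-0.5207  0.4114  0.0561]  rotvec [  8.6 -34.3  27.1]
```

```bash
python3 -m pendant '[[1,[-0.3,0.24,0.0],[4,-17,14]],[1,[-0.3,0.24,0.0],[4,-17,14]],[1,[-0.3,0.24,0.0],[4,-17,14]],[1,[-0.3,0.24,0.0],[4,-17,14]],[1,[-0.3,0.24,0.0],[4,-17,14]],[1,[-0.3,0.24,0.0],[4,-17,14]],[1,[-0.3,0.24,0.0],[4,-17,14]],[1,[-0.3,0.24,0.0],[4,-17,14]],[1,[-0.3,0.24,0.0],[4,-17,14]],[1,[-0.3,0.24,0.0],[4,-17,14]]]'; python3 -c "
from go import *
rel(*jar(-1,.10))"
```

```text
clock: 0.93
tool_pos: [0.4377, -0.2941, 0.1948]
orientation: [-178.1, 17.4, -172.6]
force: [0.0, -0.5, 0.2]
opening: 0.0878
gripper_force: 0.0
t 0.93 tcp [ 0.4377 -0.2941  0.1948] ori [-178.1   17.4 -172.6] q [-17.2  -2.3 -26.8  -7.1 -49.  -61.8] F [ 0.03 -0.46  0.24] open 0.0878 gf 0.0
 target [ 0.5804 -0.0588  0.1381]  shift [-0.147   0.2183  0.0982]  rotvec [  4.5 -17.3  13.2]
```

```bash
python3 -m pendant '[[1,[-0.147,0.218,0.098],[4.5,-17.3,13.2]],[1,[-0.147,0.218,0.098],[4.5,-17.3,13.2]],[1,[-0.147,0.218,0.098],[4.5,-17.3,13.2]],[1,[-0.147,0.218,0.098],[4.5,-17.3,13.2]],[1,[-0.147,0.218,0.098],[4.5,-17.3,13.2]],[1,[-0.147,0.218,0.098],[4.5,-17.3,13.2]],[1,[-0.147,0.218,0.098],[4.5,-17.3,13.2]],[1,[-0.147,0.218,0.098],[4.5,-17.3,13.2]],[1,[-0.147,0.218,0.098],[4.5,-17.3,13.2]]]'; python3 -c "
from go import *
rel(*jar(-1,.10))
rel(*jar(-1,.0))
im=viewer.snapshot('side')[100:310,170:450]
cv2.imwrite('pics/s1.png',cv2.resize(im[...,::-1],(800,600),interpolation=cv2.INTER_CUBIC))
for d in(0,.027,.1): print(proj('side',[jar(-1,d)[0],jar(0,d)[0],jar(1,d)[0]]))
"
```

```text
clock: 1.68
tool_pos: [0.5704, -0.1097, 0.1774]
orientation: [179.2, 33.1, 172.9]
force: [0.7, -0.9, 0.6]
opening: 0.0875
gripper_force: 0.0
t 1.68 tcp [ 0.5704 -0.1097  0.1774] ori [179.2  33.1 172.9] q [   6.    -6.1  -58.2   49.9   -8.2 -150.6] F [ 0.71 -0.94  0.65] open 0.0875 gf 0.0
 target [ 0.5804 -0.0588  0.1381]  shift [0.0184 0.0512 0.0356]  rotvec [ 0.7 -1.9 -0.1]
t 1.68 tcp [ 0.5704 -0.1097  0.1774] ori [179.2  33.1 172.9] q [   6.    -6.1  -58.2   49.9   -8.2 -150.6] F [ 0.71 -0.94  0.65] open 0.0875 gf 0.0
 target [ 0.6374 -0.0658  0.0562]  shift [0.0151 0.0499 0.1356]  rotvec [ 0.7 -1.9 -0.1]
[[298.25027762 226.89228794]
 [285.92176371 215.24565726]
 [274.94707811 204.87719764]]
[[293.65661501 220.955943  ]
 [281.4927868  209.55808997]
 [270.67823376 199.42409601]]
[[280.81383552 204.35974486]
 [269.14230176 193.69730792]
 [258.80096483 184.25047615]]
```

View pics/s1.png

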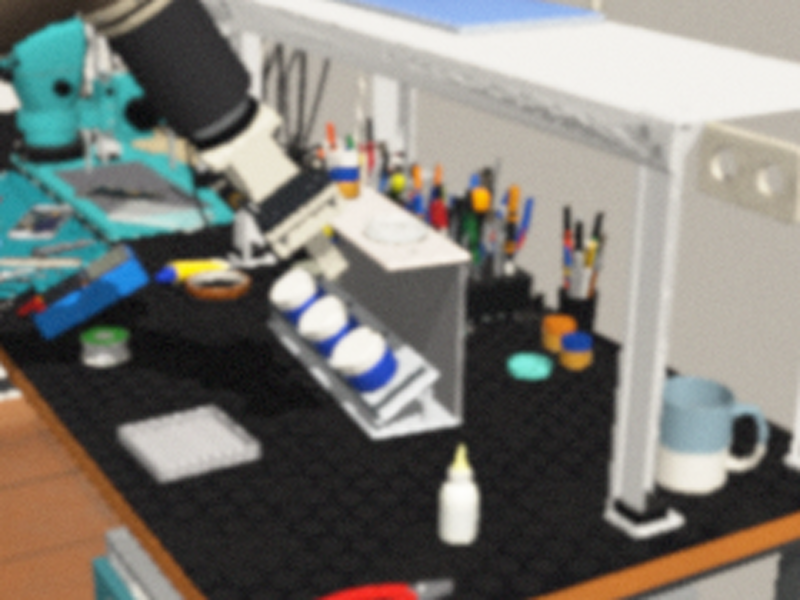

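The side view shows the gripper above jar c, with the fingers near crop (330,260). The lids at (295,288), (325,317) and (362,350) agree with the model to about 3 mm. I'll move on to pre-grasp.

```bash
python3 -m pendant '[[1,[0.018,0.051,0.035],[0.7,-1.9,0]],[1,[0.018,0.051,0.035],[0.7,-1.9,0]],[1,[0.018,0.051,0.035],[0.7,-1.9,0]],[1,[0.018,0.051,0.035],[0.7,-1.9,0]],[1,[0.018,0.051,0.035],[0.7,-1.9,0]],[1,[0.018,0.051,0.035],[0.7,-1.9,0]]]'; python3 -c "
from go import *
rel(*jar(-1,.10))
rel(*jar(-1,.0))
"
```

```text
clock: 2.23
tool_pos: [0.5887, -0.0664, 0.169]
orientation: [179.2, 31.8, 172.9]
force: [-0.0, 0.3, 0.0]
opening: 0.0878
gripper_force: 0.0
t 2.23 tcp [ 0.5887 -0.0664  0.169 ] ori [179.2  31.8 172.9] q [   8.5   -3.9  -58.2   58.5   -8.6 -161.5] F [-0.    0.33  0.02] open 0.0878 gf 0.0
 target [ 0.5804 -0.0588  0.1381]  shift [0.0241 0.0062 0.0216]  rotvec [ 0.7 -3.2 -0.2]
t 2.23 tcp [ 0.5887 -0.0664  0.169 ] ori [179.2  31.8 172.9] q [   8.5   -3.9  -58.2   58.5   -8.6 -161.5] F [-0.    0.33  0.02] open 0.0878 gf 0.0
 target [ 0.6374 -0.0658  0.0562]  shift [0.0185 0.0049 0.1214]  rotvec [ 0.7 -3.2 -0.2]
```

```bash
cat > kin.py <<'E'
from go import *
from scipy.optimize import least_squares
import itertools
D=[([-52.477,20.585,.639,-.015,-70.137,-16.507],[.24185,-.62966,.19375],[179.916,-.01,-158.989]),
([-17.2,-2.3,-26.8,-7.1,-49.,-61.8],[.4377,-.2941,.1948],[-178.1,17.4,-172.6]),
([6.,-6.1,-58.2,49.9,-8.2,-150.6],[.5704,-.1097,.1774],[179.2,33.1,172.9]),
([8.5,-3.9,-58.2,58.5,-8.6,-161.5],[.5887,-.0664,.169],[179.2,31.8,172.9])]
r=lambda ax,a:Ro.from_euler(ax,a,degrees=True).as_matrix()
S=(-1,-1,0.)
def fk(q,p,s=None):
    s4,s6,c6=s or S; h,L1,e,L2,w,L,ws=p
    A=r('z',q[0]);F=A@r('y',q[1]-q[2]);W=F@r('x',s4*q[3])@r('y',-q[4])
    B=r('y',90)  # x->-z ; tool z = x
    T=W@r('x',s6*q[5]+c6)@np.array([[0,0,1],[0,1,0],[-1,0,0.]])
    P=np.array([0,0,h])+A@[0,ws,0]+A@r('y',q[1])@[0,0,L1]+F@[L2,0,e]+W@[L,w,0]
    return P,T
if __name__=="__main__":
    for s in itertools.product((-1,1),(-1,1),(0,90,180,270)):
        e=[np.degrees((Ro.from_matrix(fk(q,[0]*7,s)[1]).inv()*Ro.from_euler('xyz',o,degrees=True)).magnitude()) for q,_,o in D]
        if max(e)<20: print(s,np.round(e,2));bs=s
    f=lambda p:np.r_[np.ravel([fk(q,p,bs)[0]-x for q,x,o in D]),1e-3*(p-p0)]
    p0=np.array([.2,.54,0,.54,-.15,.35,0])
    R=least_squares(f,p0);print(np.round(R.x,4),np.round(f(R.x)*1e3,1))
E
python3 kin.py
```

```text
(-1, -1, 270) [0.   0.08 0.07 0.16]
[ 0.1971  0.6023  0.0008  0.463  -0.1906  0.4102 -0.0009] [ 0.2  0.2 -0.3 -0.  -0.3  0.2 -0.1  0.2 -0.2  0.1 -0.1  0.2 -0.   0.1
  0.  -0.1 -0.   0.1 -0. ]
```

```bash
cat > ik.py <<'E'
from kin import *
S6=(-1,-1,270);PR=np.array([.1971,.6023,.0008,.463,-.1906,.4102,-.0009])
lo=np.array([-176.03,-82.01,-58.28,-173.87,-174.79,-173.66]);hi=np.array([176.03,121.73,71.71,95.51,-.11,173.66])
rng=np.random.default_rng(0)
def solve(P,R,q0=None,N=40):
    out=[]
    def f(q):
        p,T=fk(q,PR,S6);return np.r_[(p-P)*1e3,np.degrees(Ro.from_matrix(T.T@R).as_rotvec())*3]
    for i in range(N):
        s=np.clip(q0,lo+.01,hi-.01) if (i==0 and q0 is not None) else lo+(hi-lo)*rng.random(6)
        x=least_squares(f,s,bounds=(lo,hi),max_nfev=150)
        if np.abs(x.fun).max()<.3 and not any(np.abs(x.x-o).max()<2 for o in out): out.append(x.x)
    return out
E
python3 - <<'E'
from ik import *
Fl=np.diag([-1,-1,1.])
for k in(-1,0,1):
  for d in(0,.04,.1):
    for fl in(0,1):
      P,R=jar(k,d); print(k,d,fl,[list(np.round(q).astype(int)) for q in solve(P,R@Fl if fl else R,N=25)],flush=True)
E
```

```text
-1 0 0 []
-1 0 1 []
-1 0.04 0 []
-1 0.04 1 []
-1 0.1 0 []
-1 0.1 1 []
0 0 0 []
0 0 1 []
0 0.04 0 []
0 0.04 1 []
0 0.1 0 []
0 0.1 1 []
1 0 0 []
1 0 1 []
1 0.04 0 []
1 0.04 1 []
1 0.1 0 []
1 0.1 1 []
```

```bash
python3 - <<'E'
from ik import *
Fl=np.diag([-1,-1,1.])
def best(P,R,lo,hi,N=25):
    def f(q):
        p,T=fk(q,PR,S6);return np.r_[(p-P)*1e3,np.degrees(Ro.from_matrix(T.T@R).as_rotvec())*3]
    o=[least_squares(f,lo+(hi-lo)*rng.random(6),bounds=(lo,hi),max_nfev=200) for _ in range(N)]
    o.sort(key=lambda x:x.cost);return o[:2]
lw,hw=np.array([-180,-90,-150,-180,-180,-180.]),np.array([180,130,150,180,180,180.])
print([ (round(o.cost,3),np.round(o.x)) for o in best(*fk([0,10,-20,20,-50,10],PR,S6),lo,hi,10)])
for k,d in((-1,0),(-1,.1),(0,0),(1,0),(1,.1)):
  for fl in(0,1):
    P,R=jar(k,d);R=R@Fl if fl else R
    for t,(a,b) in(("lim",(lo,hi)),("free",(lw,hw))):
      print(k,d,fl,t,[(round(o.cost,2),list(np.round(o.x).astype(int)),np.round(o.fun).astype(int)) for o in best(P,R,a,b,15)])
E
```

```text
[(np.float64(0.0), array([ -0.,  10., -20.,  20., -50.,  10.])), (np.float64(0.0), array([  0.,  10., -20.,  20., -50.,  10.]))]
-1 0 0 lim [(np.float64(367.3), [np.int64(-23), np.int64(13), np.int64(-43), np.int64(-174), np.int64(-1), np.int64(97)], array([  1,   4,  -1, -27,  -3,   0])), (np.float64(367.3), [np.int64(-23), np.int64(13), np.int64(-43), np.int64(-174), np.int64(-1), np.int64(97)], array([  1,   4,  -1, -27,  -3,   0]))]
-1 0 0 free [(np.float64(367.3), [np.int64(-23), np.int64(13), np.int64(-43), np.int64(-174), np.int64(-1), np.int64(97)], array([  1,   4,  -1, -27,  -3,   0])), (np.float64(367.3), [np.int64(-23), np.int64(13), np.int64(-43), np.int64(-174), np.int64(-1), np.int64(97)], array([  1,   4,  -1, -27,  -3,   0]))]
-1 0 1 lim [(np.float64(367.3), [np.int64(-23), np.int64(13), np.int64(-43), np.int64(-174), np.int64(-1), np.int64(-83)], array([ 1,  4, -1, 27,  3,  0])), (np.float64(367.3), [np.int64(-23), np.int64(13), np.int64(-43), np.int64(-174), np.int64(-1), np.int64(-83)], array([ 1,  4, -1, 27,  3,  0]))]
-1 0 1 free [(np.float64(0.0), [np.int64(18)
[... 4290 characters left out ...]
4(0.0), [np.int64(-1), np.int64(3), np.int64(-36), np.int64(-168), np.int64(16), np.int64(74)], array([0, 0, 0, 0, 0, 0]))]
1 0.1 1 lim [(np.float64(12.89), [np.int64(24), np.int64(3), np.int64(-58), np.int64(94), np.int64(-17), np.int64(-31)], array([2, 1, 1, 2, 4, 0])), (np.float64(12.89), [np.int64(24), np.int64(3), np.int64(-58), np.int64(94), np.int64(-17), np.int64(-31)], array([2, 1, 1, 2, 4, 0]))]
1 0.1 1 free [(np.float64(0.0), [np.int64(-163), np.int64(-3), np.int64(-121), np.int64(-71), np.int64(-14), np.int64(-39)], array([0, 0, 0, 0, 0, 0])), (np.float64(0.0), [np.int64(-163), np.int64(-3), np.int64(-121), np.int64(-71), np.int64(-14), np.int64(-39)], array([0, 0, 0, 0, 0, 0]))]
```

```bash
cat >> go.py <<'E'
def jt(k,d,t=35.,fl=0,psi=0): # grasp jar k at tool tilt t; grasp point 40mm up jar; retreat d along tool axis
    G=X+RK@[-.018,.105*k,.039]+n*.0398
    R=RJ@Ro.from_euler('y',35-t if False else (t-35)*SG,degrees=True).as_matrix()@Ro.from_euler('z',180*fl+psi,degrees=True).as_matrix()
    return G+R[:,2]*(.0188-d),R
SG=1
_z=jt(0,0,25)[1][:,2]
if _z[2]>-.85: SG=-1
E
python3 - <<'E'
from ik import *
import go
print(np.degrees(np.arccos(-jt(0,0,25)[1][2,2])))
for k in(-1,0,1):
  for t in(22,26,29,32):
    for d in(0,.05,.1):
      P,R=jt(k,d,t,1); print(k,t,d,[list(map(int,np.round(q))) for q in solve(P,R,[8,0,-57,50,-10,10],N=8)],flush=True)
E
```

```text
24.993041612411933
-1 22 0 [[9, 13, -51, 51, -8, 25]]
-1 22 0.05 [[16, 8, -45, 26, -19, 43]]
-1 22 0.1 [[18, 3, -41, 20, -28, 48]]
-1 26 0 []
-1 26 0.05 [[4, 6, -57, 67, -5, 13]]
-1 26 0.1 [[17, 0, -50, 33, -19, 36]]
-1 29 0 []
-1 29 0.05 []
-1 29 0.1 [[11, -1, -58, 56, -10, 19]]
-1 32 0 []
-1 32 0.05 []
-1 32 0.1 []
0 22 0 [[17, 13, -52, 62, -10, 6]]
0 22 0.05 [[26, 9, -46, 36, -20, 25]]
0 22 0.1 [[29, 4, -42, 27, -29, 31]]
0 26 0 []
0 26 0.05 [[16, 7, -56, 71, -10, -2]]
0 26 0.1 [[28, 2, -50, 43, -21, 17]]
0 29 0 []
0 29 0.05 []
0 29 0.1 [[21, 1, -57, 65, -15, 1]]
0 32 0 []
0 32 0.05 []
0 32 0.1 []
1 22 0 [[30, 16, -47, 55, -16, 1]]
1 22 0.05 [[36, 12, -42, 38, -24, 14]]
1 22 0.1 [[39, 8, -39, 31, -32, 20]]
1 26 0 []
1 26 0.05 [[30, 10, -51, 64, -17, -7]]
1 26 0.1 [[38, 6, -47, 46, -26, 6]]
1 29 0 []
1 29 0.05 [[21, 9, -55, 92, -13, -26]]
1 29 0.1 [[34, 4, -53, 62, -21, -8]]
1 32 0 []
1 32 0.05 []
1 32 0.1 [[27, 4, -57, 83, -17, -23]]
```

```bash
python3 - <<'E'
from ik import *
for k in(-1,0,1):
  for t in(22,23,24,25):
    for d in(0,.003):
      P,R=jt(k,d,t,1); print(k,t,d,[list(map(int,np.round(q))) for q in solve(P,R,[12,13,-52,55,-9,15],N=3)],flush=True)
rel(*jt(-1,.1,24,1))
rel(*jt(-1,.1,24,0))
E
```

```text
-1 22 0 [[9, 13, -51, 51, -8, 25]]
-1 22 0.003 [[10, 12, -50, 47, -9, 28]]
-1 23 0 []
-1 23 0.003 []
-1 24 0 []
-1 24 0.003 []
-1 25 0 []
-1 25 0.003 []
0 22 0 [[17, 13, -52, 62, -10, 6]]
0 22 0.003 [[18, 13, -51, 59, -11, 8]]
0 23 0 [[10, 13, -54, 82, -7, -8]]
0 23 0.003 [[12, 13, -54, 78, -7, -5]]
0 24 0 []
0 24 0.003 []
0 25 0 []
0 25 0.003 []
1 22 0 [[30, 16, -47, 55, -16, 1]]
1 22 0.003 [[30, 16, -46, 54, -16, 2]]
1 23 0 [[27, 16, -49, 66, -14, -6]]
1 23 0.003 [[27, 16, -49, 64, -14, -5]]
1 24 0 [[23, 16, -51, 77, -12, -15]]
1 24 0.003 [[24, 15, -51, 75, -13, -13]]
1 25 0 [[19, 15, -52, 89, -11, -23]]
1 25 0.003 [[20, 15, -52, 87, -11, -21]]
t 2.23 tcp [ 0.5887 -0.0664  0.169 ] ori [179.2  31.8 172.9] q [   8.5   -3.9  -58.2   58.5   -8.6 -161.5] F [-0.    0.33  0.02] open 0.0878 gf 0.0
 target [ 0.5939 -0.0605  0.1458]  shift [0.0085 0.0062 0.0222]  rotvec [ 12.3  -1.2 179.5]
t 2.23 tcp [ 0.5887 -0.0664  0.169 ] ori [179.2  31.8 172.9] q [   8.5   -3.9  -58.2   58.5   -8.6 -161.5] F [-0.    0.33  0.02] open 0.0878 gf 0.0
 target [ 0.5939 -0.0605  0.1458]  shift [0.0085 0.0062 0.0222]  rotvec [ 0.8  7.8 -0.1]
```

```bash
cat > ana.py <<'E'
from ik import *
from scipy.optimize import brentq
h,L1,e,L2,w,L,ws=PR
def cand(P,z,th,back,elb):
    a=np.cross(z,[0,1,0]);a/=np.linalg.norm(a);b=np.cross(z,a)
    y5=np.cos(th)*a+np.sin(th)*b
    W=P-L*z-w*y5; q1=np.arctan2(W[1],W[0])+(np.pi if back else 0)
    rr=np.hypot(W[0],W[1])*(-1 if back else 1); zz=W[2]-h; D2=rr*rr+zz*zz
    c=(D2-L1**2-L2**2)/(2*L1*L2)
    if abs(c)>1: return None
    # upper dir angle alpha from horizontal, forearm angle beta
    g=np.arccos(c)*(1 if elb else -1); A=np.arctan2(zz,rr); al=A+np.arctan2(L2*np.sin(g),L1+L2*np.cos(g)); be=al-g
    f=np.array([np.cos(be)*np.cos(q1),np.cos(be)*np.sin(q1),np.sin(be)])
    return f@y5,(q1,al,be,y5,f)
def full(P,R,tol=0):
    z=R[:,2];sol=[];T=np.linspace(0,2*np.pi,361)
    for back in(0,1):
      for elb in(0,1):
        g=[cand(P,z,t,back,elb) for t in T]
        for i in range(360):
            if g[i] and g[i+1] and g[i][0]*g[i+1][0]<0 and abs(g[i][0]-g[i+1][0])<.3:
                t=brentq(lambda t:cand(P,z,t,back,elb)[0],T[i],T[i+1]);q1,al,be,y5,f=cand(P,z,t,back,elb)[1]
                q1=np.degrees(q1);q2=90-np.degrees(al);q3=q2+np.degrees(be)
                F=r('z',q1)@r('y',q2-q3)
                yl=F.T@y5; q4=-np.degrees(np.arctan2(yl[2],yl[1]))
                zl=(F@r('x',-q4)).T@z; q5=-np.degrees(np.arctan2(-zl[2],zl[0]))
                q=np.array([q1,q2,q3,q4,q5,0]);T0=fk(q,PR,S6)[1]
                q[5]=np.degrees(Ro.from_matrix(T0.T@R).as_rotvec())[2]*1
                q=(q+180)%360-180
                for s in(1,-1):
                    qq=q.copy();qq[5]*=s
                    p,TT=fk(qq,PR,S6)
                    if np.abs(p-P).max()<3e-3 and np.abs(TT-R).max()<.05: sol.append(qq);break
                else: print("bad")
    return sol
if __name__=="__main__":
    for k in(-1,0,1):
        for d in(0,.1):
            P,R=jt(k,d,35,0)
            print(k,d,[list(map(int,np.round(q))) for q in full(P,R)])
E
python3 ana.py
```

```text
-1 0 [[-29, 114, -146, 150, 155, 81], [-15, 118, -115, -111, -175, 166], [3, 118, -115, -72, 174, -170], [18, 114, -147, 33, -153, -81], [151, -114, -34, -30, 155, 81], [165, -118, -65, 69, -175, 166], [-177, -118, -65, 108, 174, -170], [-162, -114, -33, -147, -153, -81]]
-1 0.1 [[-29, 101, -150, 138, 161, 68], [-30, 101, -119, -141, -159, 146], [19, 101, -119, -41, 157, -151], [18, 102, -150, 45, -160, -68], [151, -101, -30, -42, 161, 68], [150, -101, -61, 39, -159, 146], [-161, -101, -61, 139, 157, -151], [-162, -102, -30, -135, -160, -68]]
0 0 [[-17, 113, -141, 164, 160, 83], [-4, 118, -118, -120, 178, 147], [11, 119, -116, -87, 170, 169], [30, 116, -151, 40, -148, -86], [163, -113, -39, -16, 160, 83], [176, -118, -62, 60, 178, 147], [-169, -119, -64, 93, 170, 169], [-150, -116, -29, -140, -148, -86]]
0 0.1 [[-16, 101, -145, 153, 168, 71], [-16, 101, -124, -153, -168, 124], [31, 104, -119, -51, 153, -170], [31, 104, -154, 51, -153, -74], [164, -101, -35, -27, 168, 71], [164, -101, -56, 27, -168, 124], [-149, -104, -61, 129, 153, -170], [-149, -104, -26, -129, -153, -74]]
1 0 [[-2, 115, -135, -170, 165, 96], [7, 118, -124, -128, 170, 130], [13, 119, -122, -112, 168, 141], [39, 117, -157, 42, -142, -95], [-1, 15, -31, -158, 9, 63], [-1, 15, -49, 158, -10, 106], [179, -15, -149, 22, 9, 63], [179, -15, -131, -22, -10, 106], [178, -115, -45, 10, 165, 96], [-173, -118, -56, 52, 170, 130], [-167, -119, -58, 68, 168, 141], [-141, -117, -23, -138, -142, -95]]
1 0.1 [[38, 108, -122, -62, 152, 172], [42, 107, -160, 53, -147, -85], [-1, 3, -36, -168, 16, 74], [17, 3, -59, 109, -14, 141], [179, -3, -144, 12, 16, 74], [-163, -3, -121, -71, -14, 141], [-142, -108, -58, 118, 152, 172], [-138, -107, -20, -127, -147, -85]]
```

```bash
cat > srch.py <<'E'
from ana import *
def grasp(k,psi,dl,hg=.041,d=0,fl=0):
    G=X+RK@[-.018,.105*k,.039]+n*hg
    R=RJ@r('z',psi)@r('y',dl*SG)@r('z',180*fl)
    return G+R[:,2]*(.0188-d),R
def clear(k,psi,dl,hg=.041,d=0):
    # min dist body-box points to shelf box, rack frame
    P,R=grasp(k,psi,dl,hg,d)
    a,b,c=np.meshgrid(np.linspace(-.039,.039,9),np.linspace(-.0965,.0965,21),np.linspace(-.0658,-.20,25))
    Q=((np.c_[a.ravel(),b.ravel(),c.ravel()]@R.T+P)-X)@RK
    lo_=np.array([-.0394,-.178,.185]);hi_=np.array([.055,.178,.193])
    dd=np.maximum(0,np.maximum(lo_-Q,Q-hi_));return np.linalg.norm(dd,axis=1).min()
def ok(q,m=1.0): return (q[:5]>lo[:5]+[1,1,m,m,0]).all() and (q[:5]<hi[:5]-[1,1,m,m,3]).all()
if __name__=="__main__":
    for k in(-1,0,1):
        L_=[]
        for psi in range(-32,33,8):
            for dl in range(-16,5,2):
                P,R=grasp(k,psi,dl)
                for q in full(P,R):
                    if ok(q): L_.append((clear(k,psi,dl),psi,dl,list(map(int,np.round(q)))))
        L_.sort(key=lambda x:-x[0]);print(k);[print("  ",round(x[0]*1e3,1),*x[1:]) for x in L_[:9]]
E
python3 srch.py 2>&1 | grep -v bad
```

```text
-1
   3.5 0 -14 [13, 13, -47, 35, -13, -143]
   0.6 0 -16 [15, 14, -41, 23, -18, -132]
   0.0 -32 -16 [10, 13, -53, 67, -15, -142]
   0.0 -32 -14 [2, 12, -55, 87, -11, -154]
   0.0 -24 -16 [12, 13, -50, 55, -16, -139]
   0.0 -24 -14 [5, 12, -54, 75, -10, -152]
   0.0 -16 -16 [14, 14, -47, 43, -16, -136]
   0.0 -16 -14 [8, 13, -52, 61, -11, -150]
   0.0 -8 -16 [15, 14, -44, 32, -17, -134]
0
   6.9 0 -12 [11, 13, -54, 80, -7, 174]
   3.5 0 -14 [22, 14, -48, 47, -14, -163]
   0.6 0 -16 [24, 15, -43, 32, -19, -150]
   0.0 -32 -16 [24, 15, -48, 58, -22, -145]
   0.0 -32 -14 [20, 14, -52, 70, -18, -153]
   0.0 -32 -12 [13, 14, -54, 87, -14, -164]
   0.0 -24 -16 [25, 15, -47, 51, -21, -146]
   0.0 -24 -14 [21, 14, -51, 64, -17, -156]
   0.0 -24 -12 [14, 13, -54, 83, -13, -168]
1
   10.6 0 -10 [19, 15, -52, 88, -11, 158]
   6.9 0 -12 [27, 16, -49, 64, -14, 174]
   3.5 0 -14 [32, 17, -44, 46, -18, -172]
   0.6 0 -16 [34, 18, -39, 34, -22, -161]
   0.0 -32 -16 [36, 19, -42, 49, -28, -147]
   0.0 -32 -14 [34, 18, -45, 57, -25, -153]
   0.0 -32 -12 [30, 17, -48, 68, -21, -161]
   0.0 -32 -10 [26, 16, -51, 82, -19, -170]
   0.0 -24 -16 [35, 19, -41, 45, -27, -150]
```

```bash
cat > st.py <<'E'
from srch import *
def show(P,R):
    rel(P,R); print("  ik",[list(map(int,np.round(q))) for q in full(P,R) if ok(q,0)])
E
python3 - <<'E' | grep -v bad
from st import *
s=np.array([-.08,0,.04])
for fl in(-.4,-1):
    P,R=grasp(-1,0,-13,.043,.1,fl);show(P+s,R)
P,R=grasp(-1,0,-13,.043,0,1)
for k in(-1,0,1):
    for dl in(-11,-12,-13): print(k,dl,clear(k,0,dl,.043),[list(map(int,np.round(q))) for q in full(*grasp(k,0,dl,.043,0,1)) if ok(q,0)])
E
```

```text
t 2.23 tcp [ 0.5887 -0.0664  0.169 ] ori [179.2  31.8 172.9] q [   8.5   -3.9  -58.2   58.5   -8.6 -161.5] F [-0.    0.33  0.02] open 0.0878 gf 0.0
 target [ 0.5146 -0.0606  0.1895]  shift [ 0.0522 -0.0025 -0.0566]  rotvec [ -5.5   9.  -71.9]
  ik [[23, -9, -45, 18, -36, -61]]
t 2.23 tcp [ 0.5887 -0.0664  0.169 ] ori [179.2  31.8 172.9] q [   8.5   -3.9  -58.2   58.5   -8.6 -161.5] F [-0.    0.33  0.02] open 0.0878 gf 0.0
 target [ 0.5146 -0.0606  0.1895]  shift [ 0.0522 -0.0025 -0.0566]  rotvec [ 15.4  -1.2 179.3]
  ik [[23, -9, -45, 18, -36, 47]]
-1 -11 0.0093858359531198 []
-1 -12 0.0076187474034215994 []
-1 -13 0.005704822945303426 [[10, 12, -50, 46, -9, 28]]
0 -11 0.00938583595311978 []
0 -12 0.007618747403421572 [[12, 13, -54, 77, -7, -4]]
0 -13 0.005704822945303398 [[18, 13, -51, 58, -11, 8]]
1 -11 0.009385835953119754 [[24, 15, -50, 75, -13, -13]]
1 -12 0.007618747403421544 [[27, 16, -49, 63, -14, -5]]
1 -13 0.005704822945303363 [[30, 16, -46, 54, -16, 2]]
```

```bash
python3 -m pendant '[[1,[0.026,-0.001,-0.028],[0,4,-7]],[1,[0.052,-0.003,-0.057],[-1,6,-14]],[1,[0.052,-0.003,-0.057],[-2,9,-21]],[1,[0.052,-0.003,-0.057],[-3,9,-28]],[1,[0.052,-0.003,-0.057],[-4,9,-72]],[1,[0.052,-0.003,-0.057],[-5.5,9,-72]],[1,[0.052,-0.003,-0.057],[-5.5,9,-72]],[1,[0.052,-0.003,-0.057],[-5.5,9,-72]],[1,[0.052,-0.003,-0.057],[-5.5,9,-72]],[1,[0.052,-0.003,-0.057],[-5.5,9,-72]]]'; python3 - <<'E' | grep -v bad
from st import *
s=np.array([-.08,0,.04])
P,R=grasp(-1,0,-13,.043,.1,1);show(P+s,R)
E
```

```text
clock: 3.07
tool_pos: [0.5145, -0.0609, 0.1902]
orientation: [-160.1, 11.2, -124.1]
force: [0.2, 0.4, 0.2]
opening: 0.0879
gripper_force: 0.0
t 3.07 tcp [ 0.5145 -0.0609  0.1902] ori [-160.1   11.2 -124.1] q [ 23.1  -9.6 -45.8  18.9 -35.2 -72.9] F [0.2  0.41 0.24] open 0.0879 gf 0.0
 target [ 0.5146 -0.0606  0.1895]  shift [-0.0002  0.0003  0.0007]  rotvec [  -1.     0.  -119.2]
  ik [[23, -9, -45, 18, -36, 47]]
```

Turn by the remaining -119° (two calls), then go to the pre-grasp.

```bash
python3 -m pendant '[[1,[0,0,0],[0,0,-71]],[1,[0,0,0],[0,0,-71]],[1,[0,0,0],[0,0,-71]],[1,[0,0,0],[0,0,-71]],[1,[0,0,0],[0,0,-71]],[1,[0,0,0],[0,0,-71]],[1,[0,0,0],[0,0,-71]],[1,[0,0,0],[0,0,-71]],[1,[0,0,0],[0,0,-71]],[1,[0,0,0],[0,0,-71]]]';python3 -m pendant '[[1,[0,0,0],[0,0,-48]],[1,[0,0,0],[0,0,-48]],[1,[0,0,0],[0,0,-48]],[1,[0,0,0],[0,0,-48]],[1,[0,0,0],[0,0,-48]],[1,[0,0,0],[0,0,-48]],[1,[0,0,0],[0,0,-48]]]'; python3 - <<'E' | grep -v bad
from st import *
show(*grasp(-1,0,-13,.043,.06,1))
E
```

```text
clock: 3.9
tool_pos: [0.5145, -0.061, 0.1901]
orientation: [-162.4, -14.6, -57.3]
force: [0.5, -0.2, 0.6]
opening: 0.0875
gripper_force: 0.0
clock: 4.48
tool_pos: [0.5145, -0.0609, 0.1901]
orientation: [-179.5, -22.7, -7.1]
force: [0.2, 0.1, 0.3]
opening: 0.0875
gripper_force: 0.0
t 4.48 tcp [ 0.5145 -0.0609  0.1901] ori [-179.5  -22.7   -7.1] q [ 23.1  -9.6 -45.8  18.9 -35.1  46.1] F [0.2  0.14 0.3 ] open 0.0875 gf 0.0
 target [ 0.6095 -0.0624  0.1124]  shift [ 0.0571 -0.0094  0.1083]  rotvec [-0.5 -0.7 -0.1]
  ik [[17, 6, -43, 24, -22, 45]]
```

```bash
python3 -m pendant '[[1,[0.019,-0.003,0.036],[-0.2,-0.2,0]],[1,[0.038,-0.006,0.072],[-0.4,-0.5,0]],[1,[0.057,-0.009,0.108],[-0.5,-0.7,0]],[1,[0.057,-0.009,0.108],[-0.5,-0.7,0]],[1,[0.057,-0.009,0.108],[-0.5,-0.7,0]],[1,[0.057,-0.009,0.108],[-0.5,-0.7,0]]]'; python3 - <<'E' | grep -v bad
from st import *
show(*grasp(-1,0,-13,.043,.0,1))
im=viewer.snapshot('side')[150:255,220:360]
cv2.imwrite('pics/s2.png',cv2.resize(im[...,::-1],(800,600),interpolation=cv2.INTER_CUBIC))
E
```

```text
clock: 4.98
tool_pos: [0.609, -0.0634, 0.1119]
orientation: [-179.9, -21.9, -7.5]
force: [0.1, -0.7, 0.2]
opening: 0.0876
gripper_force: 0.0
t 4.98 tcp [ 0.609  -0.0634  0.1119] ori [-179.9  -21.9   -7.5] q [ 16.8   6.3 -43.8  24.6 -21.5  44.2] F [ 0.11 -0.69  0.23] open 0.0876 gf 0.0
 target [ 0.6318 -0.0651  0.0568]  shift [ 0.0006 -0.0012  0.0596]  rotvec [ 0.1  0.1 -0.5]
  ik [[10, 12, -50, 46, -9, 28]]
```

View pics/s2.png

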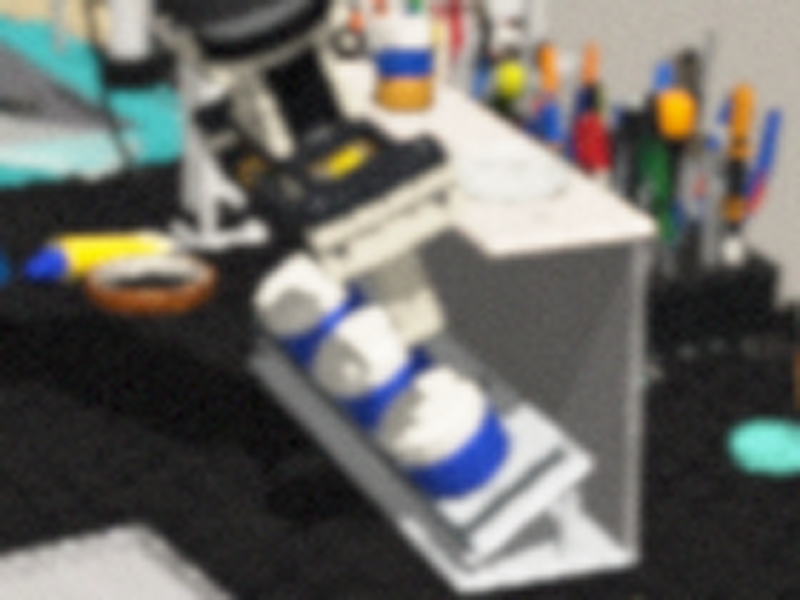

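```bash
python3 - <<'E'
from st import *
s=sensors.get_obs();p=s['tool_pos']
L=[p,p-.055*yv,p+.055*yv]+[X+RK@[-.018,.105*k,.039]+n*hh for k in(-1,0,1) for hh in(0,.0395,.048)]+[X+RK@[-.0394,-.175,.193],X+RK@[-.0394,-.175,.185]]
print(np.round((proj('side',L)-[220,150])*800/140))
E
```

```text
[[400. 348.]
 [439. 384.]
 [362. 315.]
 [467. 465.]
 [429. 416.]
 [421. 405.]
 [396. 398.]
 [359. 351.]
 [351. 340.]
 [333. 337.]
 [297. 292.]
 [290. 282.]
 [487. 241.]
 [486. 256.]]
```

```bash
python3 - <<'E'
from st import *
R=Ro.from_euler('xyz',[179.9,0,-159],degrees=True).as_matrix();p=np.array([.24185,-.62966,.19375])
print(proj('side',[p,p-.055*R[:,1],p+.055*R[:,1],p-.055*R[:,1]-.019*R[:,2]]))
s=sensors.get_obs();M=Ro.from_euler('xyz',s['orientation'],degrees=True).as_matrix();p=s['tool_pos']
L=[p+M@[a,b,c] for b in(-.05,.05) for a in(-.01,.01) for c in(0,-.04)]
print(np.round((proj('side',L)-[220,150])*800/140))
im=viewer.snapshot('side')[180:230,255:315]
cv2.imwrite('pics/s3.png',cv2.resize(im[...,::-1],(720,600),interpolation=cv2.INTER_CUBIC))
E
```

```text
[[259.884085   311.01583112]
 [284.85090154 323.5109198 ]
 [236.93720711 299.46395834]
 [284.86742798 313.41926313]]
[[350. 326.]
 [324. 265.]
 [382. 309.]
 [356. 248.]
 [418. 390.]
 [391. 326.]
 [452. 372.]
 [425. 308.]]
```

View pics/s3.png

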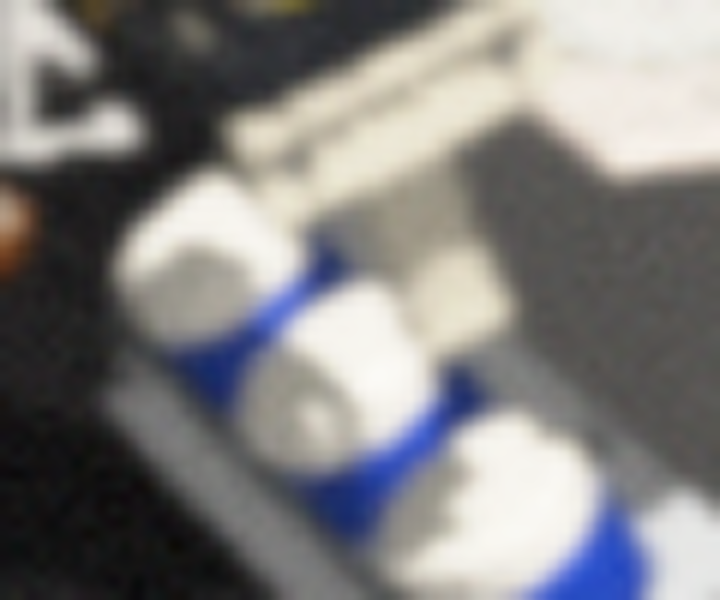

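The zoomed view shows the near finger tip at about (294,207) full-image, while the reported pose predicts about (296,217). That puts the drawn fingers roughly 30 mm short of the reported TCP. I'll check this against the arm base and the flange in the first picture.

```bash
python3 - <<'E'
from st import *
R=Ro.from_euler('xyz',[179.9,0,-159],degrees=True).as_matrix();p=np.array([.24185,-.62966,.19375])
print("base",proj('side',[[0,0,0],[0,0,.1971]]))
for c in(0,-.034,-.066,-.1,-.15,-.2,-.3,-.41): print(c,np.round(proj('side',[p+R@[0,0,c],p+R@[0,-.0965,c],p+R@[0,.0965,c],p+R@[0,-.05,c],p+R@[0,.05,c]])).astype(int).tolist())
im=cv2.imread('pics/side0.png')[190:320,190:335]
cv2.imwrite('pics/s4.png',cv2.resize(im,(660,600),interpolation=cv2.INTER_CUBIC))
E
```

```text
base [[ 81.98890838 280.36090068]
 [ 70.22451687 212.84588313]]
0 [[260, 311], [305, 334], [221, 291], [282, 322], [239, 300]]
-0.034 [[259, 293], [306, 315], [220, 275], [282, 304], [238, 283]]
-0.066 [[259, 276], [306, 297], [219, 258], [282, 286], [238, 267]]
-0.1 [[259, 257], [306, 277], [218, 240], [282, 267], [237, 248]]
-0.15 [[258, 228], [307, 246], [217, 213], [282, 237], [236, 220]]
-0.2 [[257, 198], [308, 213], [215, 185], [282, 205], [235, 191]]
-0.3 [[256, 132], [309, 142], [212, 124], [282, 137], [232, 128]]
-0.41 [[255, 53], [310, 56], [209, 52], [282, 54], [230, 52]]
```

View pics/s4.png

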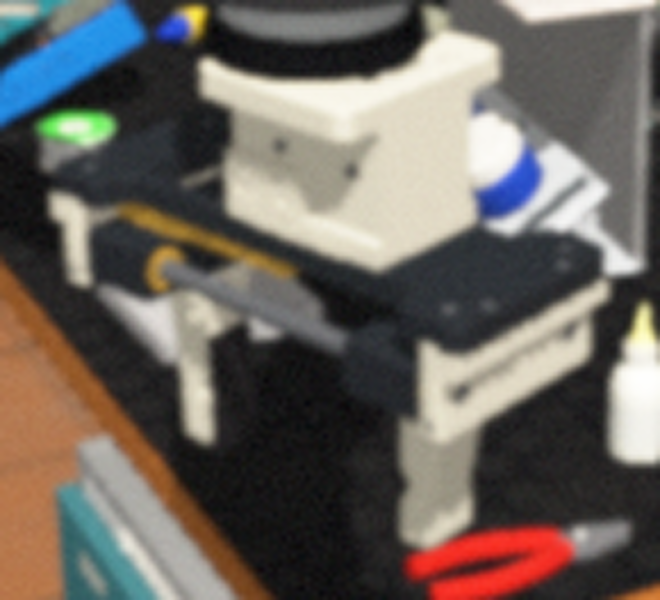

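The fingers are drawn about 25 mm short in this picture too: the tips are at (286,310) and (234,287). A touch test will settle it, so I'll descend to the nominal grasp and watch the force and opening.

```bash
python3 -m pendant '[[1,[0,-0.001,0.012],[0,0,-0.2]],[1,[0,-0.001,0.024],[0,0,-0.5]],[1,[0.001,-0.001,0.036],[0,0,-0.5]],[1,[0.001,-0.001,0.048],[0,0,-0.5]],[1,[0.001,-0.001,0.059],[0,0,-0.5]],[1,[0.001,-0.001,0.059],[0,0,-0.5]],[1,[0.001,-0.001,0.059],[0,0,-0.5]]]'; python3 - <<'E' | grep -v bad
from st import *
show(*grasp(-1,0,-13,.043,.0,1))
im=viewer.snapshot('side')[150:255,220:360]
cv2.imwrite('pics/s5.png',cv2.resize(im[...,::-1],(800,600),interpolation=cv2.INTER_CUBIC))
E
```

```text
clock: 5.67
tool_pos: [0.6321, -0.0657, 0.0598]
orientation: [179.9, -22.1, -7.0]
force: [0.9, -0.6, -0.0]
opening: 0.0876
gripper_force: 0.0
t 5.67 tcp [ 0.6321 -0.0657  0.0598] ori [179.9 -22.1  -7. ] q [ 10.4  12.1 -50.5  46.5  -9.   27.7] F [ 0.93 -0.6  -0.02] open 0.0876 gf 0.0
 target [ 0.6318 -0.0651  0.0568]  shift [-0.0014 -0.0005  0.0026]  rotvec [ 0.1 -0.1 -0. ]
  ik [[10, 12, -50, 46, -9, 28]]
```

View pics/s5.png

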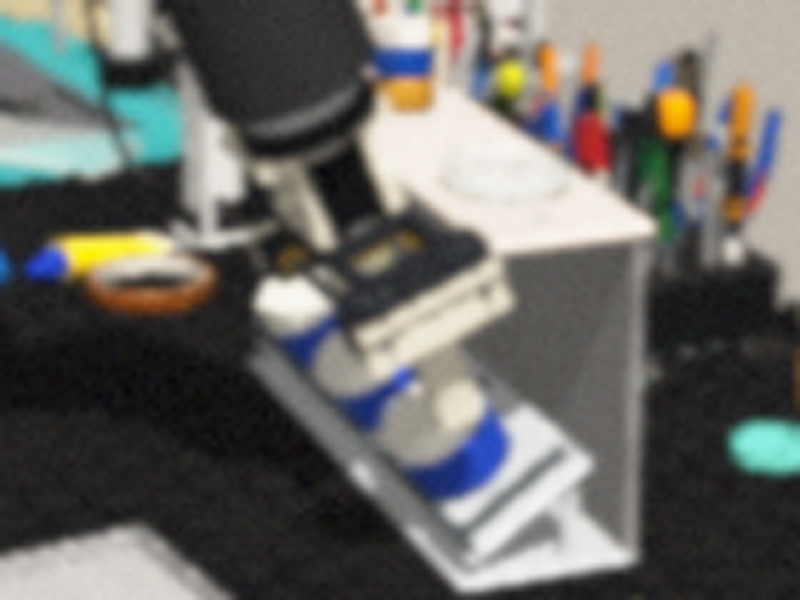

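The near finger now lies across jar c's lid at crop (450,400). I'll close.

```bash
python3 -m pendant '[[-1,[-0.001,0,0.003],[0,0,0]],[-1,[-0.001,0,0.003],[0,0,0]],[-1,[-0.001,0,0.003],[0,0,0]],[-1,[-0.001,0,0.003],[0,0,0]],[-1,[-0.001,0,0.003],[0,0,0]],[-1,[-0.001,0,0.003],[0,0,0]],[-1,[-0.001,0,0.003],[0,0,0]],[-1,[-0.001,0,0.003],[0,0,0]]]'; python3 - <<'E' | grep -v bad
from st import *
show(*grasp(-1,0,-13,.043,.0,1))
E
```

```text
clock: 6.38
tool_pos: [0.633, -0.0644, 0.0551]
orientation: [179.9, -22.0, -6.9]
force: [-0.7, -0.8, -0.3]
opening: 0.0399
gripper_force: 0.0
t 6.38 tcp [ 0.633  -0.0644  0.0551] ori [179.9 -22.   -6.9] q [  8.8  12.4 -51.7  51.8  -7.5  23.8] F [-0.66 -0.81 -0.29] open 0.0399 gf 0.0
 target [ 0.6318 -0.0651  0.0568]  shift [-0.0004  0.0008 -0.002 ]  rotvec [ 0.1 -0.   0.1]
  ik [[10, 12, -50, 46, -9, 28]]
```

```bash
python3 - <<'E'
from st import *
im=viewer.snapshot('side')[180:240,255:335]
cv2.imwrite('pics/s6.png',cv2.resize(im[...,::-1],(800,600),interpolation=cv2.INTER_CUBIC))
p=sensors.get_obs()['tool_pos'];M=Ro.from_euler('xyz',sensors.get_obs()['orientation'],degrees=True).as_matrix()
print(sensors.get_obs()['opening'],np.round((proj('side',[p+M@[a,.02,c] for c in(0,-.0188,-.04) for a in(-.01,.01)])-[255,180])*10))
E
```

```text
0.036109549959410535 [[415. 513.]
 [471. 482.]
 [394. 464.]
 [451. 432.]
 [370. 407.]
 [427. 376.]]
```

View pics/s6.png

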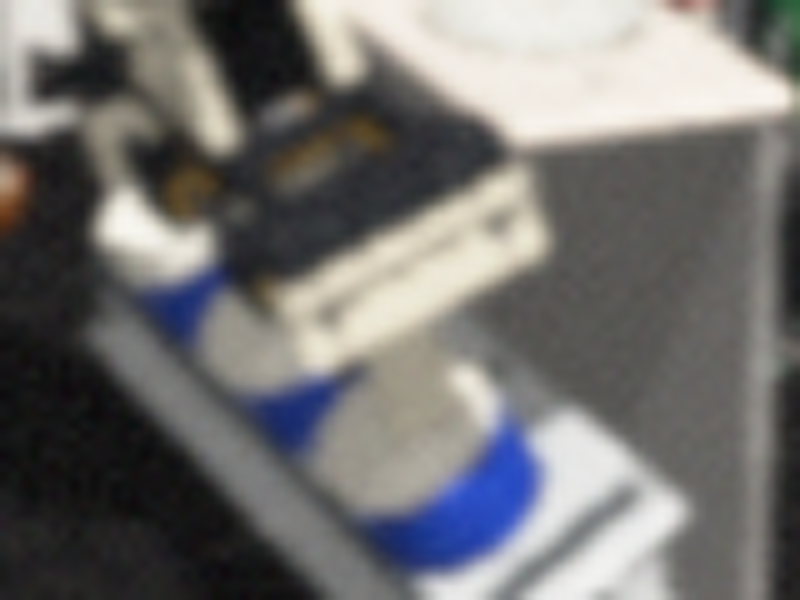

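The fingers closed to 36 mm, above jar c's lid, whose top is at (400,430). The real tips are about 25–30 mm short of the reported TCP, so I need to go deeper. I'll look for a feasible tilt and grip height.

```bash
python3 - <<'E' | grep -v bad
from st import *
e=.029
for k in(-1,0,1):
  for hp in(.046,.051):
    for dl in(-14,-15,-16,-17,-18,-20):
        P,R=grasp(k,0,dl,hp,-e,1)
        print(k,hp,dl,"clear",round(clear(k,0,dl,hp)*1e3,1),[list(map(int,np.round(q))) for q in full(P,R) if ok(q,0)])
E
```

```text
-1 0.046 -14 clear 4.9 []
-1 0.046 -15 clear 3.5 [[12, 16, -47, 39, -10, 34]]
-1 0.046 -16 clear 1.6 [[14, 16, -44, 29, -14, 42]]
-1 0.046 -17 clear 0.0 [[14, 17, -41, 23, -17, 47]]
-1 0.046 -18 clear 0.0 [[15, 17, -39, 19, -19, 51]]
-1 0.046 -20 clear 0.0 [[15, 18, -35, 14, -23, 56]]
-1 0.051 -14 clear 6.3 [[5, 14, -52, 60, -5, 18]]
-1 0.051 -15 clear 4.5 [[12, 15, -47, 36, -11, 36]]
-1 0.051 -16 clear 2.7 [[14, 16, -44, 28, -14, 43]]
-1 0.051 -17 clear 0.8 [[15, 16, -41, 23, -17, 48]]
-1 0.051 -18 clear 0.0 [[15, 17, -39, 19, -20, 51]]
-1 0.051 -20 clear 0.0 [[15, 17, -35, 14, -24, 56]]
0 0.046 -14 clear 4.9 [[12, 16, -52, 74, -7, -2]]
0 0.046 -15 clear 3.5 [[19, 17, -49, 53, -11, 13]]
0 0.046 -16 clear 1.6 [[22, 17, -45, 41, -14, 22]]
0 0.046 -17 clear 0.0 [[24, 18, -42, 33, -17, 29]]
0 0.046 -18 clear 0.0 [[24, 18, -40, 27, -19, 34]]
0 0.046 -20 clear 0.0 [[25, 19, -36, 20, -24, 41]]
0 0.051 -14 clear 6.3 [[15, 15, -52, 68, -8, 2]]
0 0.051 -15 clear 4.5 [[20, 16, -48, 50, -12, 15]]
0 0.051 -16 clear 2.7 [[23, 17, -45, 39, -15, 24]]
0 0.051 -17 clear 0.8 [[24, 17, -42, 32, -18, 30]]
0 0.051 -18 clear 0.0 [[25, 18, -40, 27, -20, 34]]
0 0.051 -20 clear 0.0 [[25, 18, -36, 19, -24, 41]]
1 0.046 -14 clear 4.9 [[27, 19, -47, 59, -14, 1]]
1 0.046 -15 clear 3.5 [[30, 19, -44, 49, -16, 7]]
1 0.046 -16 clear 1.6 [[32, 20, -41, 41, -18, 13]]
1 0.046 -17 clear 0.0 [[33, 20, -39, 35, -20, 19]]
1 0.046 -18 clear 0.0 [[33, 20, -37, 30, -22, 23]]
1 0.046 -20 clear 0.0 [[33, 21, -33, 22, -26, 30]]
1 0.051 -14 clear 6.3 [[28, 18, -46, 57, -14, -1]]
1 0.051 -15 clear 4.5 [[31, 19, -44, 47, -17, 8]]
1 0.051 -16 clear 2.7 [[32, 19, -41, 40, -19, 14]]
1 0.051 -17 clear 0.8 [[33, 20, -39, 34, -21, 19]]
1 0.051 -18 clear 0.0 [[33, 20, -37, 29, -23, 24]]
1 0.051 -20 clear 0.0 [[34, 21, -33, 22, -27, 30]]
```

```bash
python3 -m pendant '[[1,[0,0,-0.012],[0,0,0]],[1,[0,0,-0.012],[0,0,0]],[1,[0,0,-0.012],[0,0,0]],[1,[0,0,-0.012],[0,0,0]],[1,[0,0,-0.012],[0,0,0]],[1,[0,0,-0.012],[0,0,0]],[1,[0,0,-0.012],[0,0,0]],[1,[0,0,-0.012],[0,0,0]]]'; python3 - <<'E' | grep -v bad
from st import *
show(*grasp(-1,0,-15,.048,-.029,1))
E
```

```text
clock: 7.1
tool_pos: [0.6283, -0.0643, 0.0659]
orientation: [179.9, -22.0, -6.9]
force: [-0.6, -0.2, 0.3]
opening: 0.0832
gripper_force: 0.0
t 7.1 tcp [ 0.6283 -0.0643  0.0659] ori [179.9 -22.   -6.9] q [ 12.5  11.4 -49.   39.8 -11.4  32.6] F [-0.62 -0.18  0.28] open 0.0832 gf 0.0
 target [ 0.6382 -0.0659  0.0334]  shift [-0.0029  0.0003  0.0339]  rotvec [ 0.1 -2.   0. ]
  ik [[12, 16, -47, 38, -10, 35]]
```

```bash
python3 -m pendant '[[1,[-0.001,0,0.006],[0,-1,0]],[1,[-0.002,0,0.013],[0,-2,0]],[1,[-0.003,0,0.02],[0,-2,0]],[1,[-0.003,0,0.027],[0,-2,0]],[1,[-0.003,0,0.034],[0,-2,0]],[1,[-0.003,0,0.034],[0,-2,0]],[-1,[-0.003,0,0.034],[0,-2,0]],[-1,[-0.003,0,0.034],[0,-2,0]],[-1,[-0.003,0,0.034],[0,-2,0]],[-1,[-0.003,0,0.034],[0,-2,0]]]'; python3 -m pendant '[[-1,[0,0,0],[0,0,0]],[-1,[0,0,0],[0,0,0]]]';python3 - <<'E' | grep -v bad
from st import *
show(*grasp(-1,0,-15,.048,-.029,1))
E
```

```text
clock: 7.93
tool_pos: [0.6387, -0.065, 0.0342]
orientation: [179.9, -20.1, -6.9]
force: [0.1, -0.8, 1.1]
opening: 0.0666
gripper_force: 0.0
clock: 8.1
tool_pos: [0.6387, -0.0647, 0.0341]
orientation: [180.0, -20.1, -6.9]
force: [-0.8, 2.1, 2.5]
opening: 0.0575
gripper_force: 30.0
t 8.1 tcp [ 0.6387 -0.0647  0.0341] ori [180.  -20.1  -6.9] q [ 11.5  15.5 -47.9  40.3  -9.7  32.8] F [-0.82  2.07  2.52] open 0.0575 gf 30.0
 target [ 0.6382 -0.0659  0.0334]  shift [-0.0006  0.0013  0.0005]  rotvec [ 0.  -0.1  0.1]
  ik [[12, 16, -47, 38, -10, 35]]
```

Gripped at 57.5 mm. I'll lift along the jar axis and weigh it.

```bash
python3 -m pendant '[[-1,[-0.001,0,-0.005],[0,0,0]],[-1,[-0.003,0,-0.01],[0,0,0]],[-1,[-0.004,0,-0.015],[0,0,0]],[-1,[-0.005,0,-0.02],[0,0,0]],[-1,[-0.007,0,-0.025],[0,0,0]],[-1,[-0.007,0,-0.025],[0,0,0]],[-1,[-0.007,0,-0.025],[0,0,0]],[-1,[-0.007,0,-0.025],[0,0,0]]]'; python3 -m pendant '[[-1,[0,0,0],[0,0,0]],[-1,[0,0,0],[0,0,0]]]';python3 - <<'E' | grep -v bad
from st import *
show(*grasp(-1,0,-15,.048,-.029,1))
im=viewer.snapshot('side')[150:255,220:360]
cv2.imwrite('pics/s7.png',cv2.resize(im[...,::-1],(800,600),interpolation=cv2.INTER_CUBIC))
E
```

```text
clock: 8.77
tool_pos: [0.623, -0.0634, 0.0542]
orientation: [179.9, -20.0, -6.9]
force: [0.1, -0.0, -5.3]
opening: 0.057
gripper_force: 30.0
clock: 8.93
tool_pos: [0.6231, -0.0636, 0.0542]
orientation: [179.9, -20.0, -6.9]
force: [-0.3, 0.9, -5.1]
opening: 0.0568
gripper_force: 30.0
t 8.93 tcp [ 0.6231 -0.0636  0.0542] ori [179.9 -20.   -6.9] q [ 14.5  12.8 -45.8  30.1 -14.6  40.4] F [-0.28  0.88 -5.12] open 0.0568 gf 30.0
 target [ 0.6382 -0.0659  0.0334]  shift [0.0073 0.0005 0.0248]  rotvec [0.1 0.  0. ]
  ik [[12, 16, -47, 38, -10, 35]]
```

View pics/s7.png

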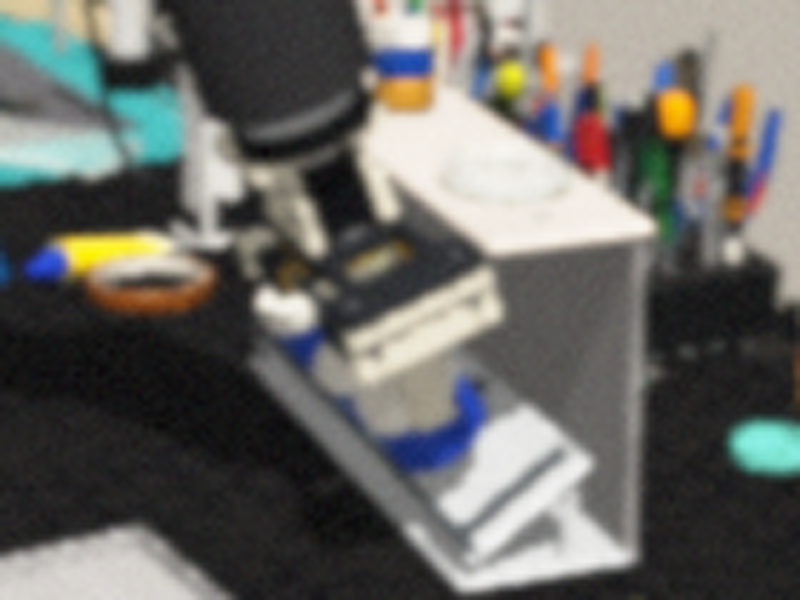

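Crop shows jar c lifted clear of the board, blue body at about (430,440). The force changed by about -5.3 N, where an empty jar would give -1.3 N, so jar c is the loaded one. The other two stay untouched. Next I'll plan the carry.

```bash
cat > car.py <<'E'
from st import *
T0=np.array([.6387,-.0647,.0341]);R0=r('z',-6.9)@r('y',-20.1)@r('x',180)
U0=X+RK@[-.018,-.105,.039];U0=U0+yv*((T0-U0)@yv)
u=R0.T@(U0-T0);Tr=np.array([.4264,-.0592,.003])
c=R0[:,1];nn=n-c*(n@c);nn/=np.linalg.norm(nn);RU=Ro.align_vectors([[0,0,1],c-[0,0,c[2]]],[nn,c])[0].as_matrix()@R0
def up(z): return Tr+[0,0,z]-RU@u,RU
def now():
    s=sensors.get_obs();M=Ro.from_euler('xyz',s['orientation'],degrees=True).as_matrix()
    print("jar U",np.round(s['tool_pos']+M@u,4),"tilt",np.degrees(np.arccos((M@R0.T@nn)[2])).round(1))
E
python3 - <<'E' | grep -v bad
from car import *
print(u);now()
show(T0+n*.10,R0)
show(T0+n*.10+[-.1,0,.02],R0)
show(*up(.06));show(*up(0))
E
```

```text
[ 1.18630948e-02  1.13509350e-05 -8.76517397e-04]
jar U [ 0.6339 -0.0649  0.0592] tilt 34.9
t 8.98 tcp [ 0.6231 -0.0635  0.0543] ori [179.9 -20.   -6.9] q [ 14.5  12.8 -45.8  30.1 -14.6  40.4] F [ 0.06 -0.24 -4.25] open 0.0573 gf 30.0
 target [ 0.5818 -0.0577  0.116 ]  shift [-0.0182 -0.0006 -0.0723]  rotvec [ 0.1  0.1 -0. ]
  ik [[19, 4, -43, 20, -26, 48]]
t 8.98 tcp [ 0.6231 -0.0635  0.0543] ori [179.9 -20.   -6.9] q [ 14.5  12.8 -45.8  30.1 -14.6  40.4] F [ 0.06 -0.24 -4.25] open 0.0573 gf 30.0
 target [ 0.4818 -0.0577  0.136 ]  shift [-0.1046  0.0115 -0.125 ]  rotvec [ 0.1  0.1 -0. ]
  ik [[24, -8, -52, 21, -30, 42]]
t 8.98 tcp [ 0.6231 -0.0635  0.0543] ori [179.9 -20.   -6.9] q [ 14.5  12.8 -45.8  30.1 -14.6  40.4] F [ 0.06 -0.24 -4.25] open 0.0573 gf 30.0
 target [ 0.4148 -0.0578  0.0652]  shift [-0.1913  0.0195 -0.0812]  rotvec [  0.1 -34.9  -0. ]
  ik [[13, 15, -26, -6, -63, 73]]
t 8.98 tcp [ 0.6231 -0.0635  0.0543] ori [179.9 -20.   -6.9] q [ 14.5  12.8 -45.8  30.1 -14.6  40.4] F [ 0.06 -0.24 -4.25] open 0.0573 gf 30.0
 target [ 0.4148 -0.0578  0.0052]  shift [-0.2118  0.0194 -0.0248]  rotvec [  0.1 -34.9  -0. ]
  ik [[13, 19, -30, -6, -55, 74]]
```

```bash
python3 -m pendant '[[-1,[-0.006,0,-0.024],[0,0,0]],[-1,[-0.012,0,-0.048],[0,0,0]],[-1,[-0.018,0,-0.072],[0,0,0]],[-1,[-0.04,0.003,-0.085],[0,0,0]],[-1,[-0.062,0.006,-0.098],[0,0,0]],[-1,[-0.084,0.009,-0.112],[0,0,0]],[-1,[-0.105,0.0115,-0.125],[0,0,0]],[-1,[-0.105,0.0115,-0.125],[0,0,0]],[-1,[-0.105,0.0115,-0.125],[0,0,0]],[-1,[-0.105,0.0115,-0.125],[0,0,0]]]'; python3 - <<'E' | grep -v bad
from car import *
now();show(*up(.06))
E
```

```text
clock: 9.82
tool_pos: [0.4821, -0.0573, 0.1368]
orientation: [180.0, -20.1, -6.9]
force: [-0.2, 0.7, -5.3]
opening: 0.0574
gripper_force: 30.0
jar U [ 0.4928 -0.0586  0.1417] tilt 35.0
t 9.82 tcp [ 0.4821 -0.0573  0.1368] ori [180.  -20.1  -6.9] q [ 24.7  -8.3 -52.2  20.8 -30.5  41.9] F [-0.2   0.74 -5.34] open 0.0574 gf 30.0
 target [ 0.4148 -0.0578  0.0652]  shift [-0.0873  0.0086  0.0443]  rotvec [  0. -35.  -0.]
  ik [[13, 15, -26, -6, -63, 73]]
```

```bash
python3 -m pendant '[[-1,[-0.01,0.001,0.005],[0,-4,0]],[-1,[-0.02,0.002,0.01],[0,-9,0]],[-1,[-0.031,0.003,0.016],[0,-14,0]],[-1,[-0.042,0.004,0.021],[0,-19,0]],[-1,[-0.053,0.005,0.027],[0,-24,0]],[-1,[-0.064,0.006,0.032],[0,-28,0]],[-1,[-0.075,0.0075,0.038],[0,-32,0]],[-1,[-0.087,0.0086,0.044],[0,-35,0]],[-1,[-0.087,0.0086,0.044],[0,-35,0]],[-1,[-0.087,0.0086,0.044],[0,-35,0]]]'; python3 - <<'E' | grep -v bad
from car import *
now();show(*up(.0))
im=viewer.snapshot('side');cv2.imwrite('pics/n1.png',im[...,::-1])
h=cv2.cvtColor(im[...,::-1].copy(),cv2.COLOR_BGR2HSV);m=cv2.inRange(h,(105,120,60),(130,255,255))
N,lab,st_,cen=cv2.connectedComponentsWithStats(m)
p=sensors.get_obs()['tool_pos'];M=Ro.from_euler('xyz',sensors.get_obs()['orientation'],degrees=True).as_matrix();Uc=p+M@u;ax=M@R0.T@nn
print("predicted body centre",proj('side',[Uc,Uc+ax*.0155,Uc+ax*.031]))
for i in range(1,N):
    if st_[i,4]>15:
        ys,xs=np.where(lab==i);C=np.cov(xs,ys);w_,v=np.linalg.eigh(C);print(st_[i],cen[i].round(1),"long axis deg",np.degrees(np.arctan2(v[1,1],v[0,1])).round(1))
E
```

```text
clock: 10.65
tool_pos: [0.4153, -0.0586, 0.0637]
orientation: [179.9, 15.0, -7.0]
force: [-0.1, 1.0, -3.7]
opening: 0.0573
gripper_force: 30.0
jar U [ 0.4269 -0.06    0.0614] tilt 0.2
t 10.65 tcp [ 0.4153 -0.0586  0.0637] ori [179.9  15.   -7. ] q [ 13.6  14.9 -26.5  -5.7 -62.9  72.7] F [-0.12  0.99 -3.71] open 0.0573 gf 30.0
 target [ 0.4148 -0.0578  0.0052]  shift [ 0.0146 -0.0009  0.0566]  rotvec [ 0.1  0.1 -0.1]
  ik [[13, 19, -30, -6, -55, 74]]
predicted body centre [[234.35391258 237.54279072]
 [234.14613536 232.65425298]
 [233.9376818  227.72563495]]
[286 159   9   4  32] [290.2 160.4] long axis deg 178.5
[313 169   5   5  17] [315.5 171.2] long axis deg 102.4
[181 186  42  33 180] [201.6 204.3] long axis deg 148.5
[270 202  13  11  26] [274.9 207.9] long axis deg 139.6
[281 212  15  13  96] [288.8 218.9] long axis deg 146.5
[367 216  11   6  53] [372.3 218.8] long axis deg 174.5
[224 231  21  11 171] [233.8 236.5] long axis deg -174.8
```

```bash
python3 -m pendant '[[-1,[0.003,0,0.01],[0,0,0]],[-1,[0.005,0,0.02],[0,0,0]],[-1,[0.008,0,0.03],[0,0,0]],[-1,[0.01,-0.001,0.04],[0,0,0]],[-1,[0.012,-0.001,0.048],[0,0,0]],[-1,[0.012,-0.001,0.048],[0,0,0]],[-1,[0.012,-0.001,0.048],[0,0,0]]]';python3 -m pendant '[[-1,[0.0005,0,0.002],[0,0,0]],[-1,[0.001,0,0.004],[0,0,0]],[-1,[0.001,0,0.004],[0,0,0]]]'; python3 - <<'E' | grep -v bad
from car import *
now();show(*up(.0))
E
```

```text
clock: 11.28
tool_pos: [0.4132, -0.0572, 0.0151]
orientation: [179.9, 15.1, -7.0]
force: [0.4, -0.3, -4.5]
opening: 0.0571
gripper_force: 30.0
clock: 11.53
tool_pos: [0.4137, -0.0571, 0.0114]
orientation: [179.9, 15.0, -7.0]
force: [-0.6, 0.0, -5.5]
opening: 0.0572
gripper_force: 30.0
jar U [ 0.4253 -0.0585  0.0092] tilt 0.1
t 11.53 tcp [ 0.4137 -0.0571  0.0114] ori [179.9  15.   -7. ] q [ 13.7  18.9 -29.4  -6.2 -55.9  73.5] F [-0.56  0.03 -5.49] open 0.0572 gf 30.0
 target [ 0.4148 -0.0578  0.0052]  shift [0.0028 0.0005 0.0057]  rotvec [ 0.1  0.1 -0.1]
  ik [[13, 19, -30, -6, -55, 74]]
```

Still in free air, with about 6 mm predicted to go. I'll step down 1 mm per row, in short calls.

```bash
python3 -m pendant '[[-1,[0.001,0,0.001],[0,0,0]],[-1,[0.001,0,0.002],[0,0,0]],[-1,[0.001,0,0.003],[0,0,0]],[-1,[0.001,0,0.003],[0,0,0]]]';python3 -m pendant '[[-1,[0,0,0.001],[0,0,0]],[-1,[0.0005,0,0.002],[0,0,0]],[-1,[0.0005,0,0.002],[0,0,0]]]'; python3 -m pendant '[[-1,[0,0,0.001],[0,0,0]],[-1,[0,0,0.001],[0,0,0]]]';python3 -c "
from car import *
now()"
```

```text
clock: 11.87
tool_pos: [0.4136, -0.0572, 0.0082]
orientation: [179.9, 15.0, -7.0]
force: [-0.5, 0.0, -4.8]
opening: 0.0571
gripper_force: 30.0
clock: 12.12
tool_pos: [0.4136, -0.0572, 0.0061]
orientation: [179.9, 15.0, -7.0]
force: [0.7, 0.3, -4.6]
opening: 0.0572
gripper_force: 30.0
clock: 12.28
tool_pos: [0.4133, -0.0571, 0.0051]
orientation: [179.9, 15.0, -7.0]
force: [0.4, 0.3, -4.9]
opening: 0.0572
gripper_force: 30.0
jar U [ 0.4249 -0.0585  0.0029] tilt 0.1
```

```bash
for i in 1 2 3; do python3 -m pendant '[[-1,[0.0003,0,0.001],[0,0,0]],[-1,[0.0003,0,0.001],[0,0,0]]]' | grep -E "tool|force"; done
```

```text
tool_pos: [0.4136, -0.0572, 0.0046]
force: [-0.6, 0.5, -0.1]
gripper_force: 30.0
tool_pos: [0.4136, -0.0573, 0.0044]
force: [-2.0, 0.3, 12.6]
gripper_force: 30.0
tool_pos: [0.4136, -0.0573, 0.0043]
force: [-5.0, 1.2, 24.2]
gripper_force: 30.0
```

Contact with the tray floor. I'll back off the pressing, open, and withdraw along the tool axis.

```bash
python3 -m pendant '[[-1,[-0.0006,0,-0.0018],[0,0,0]],[-1,[-0.0006,0,-0.0018],[0,0,0]]]'; python3 -m pendant '[[1,[0,0,0],[0,0,0]],[1,[0,0,0],[0,0,0]],[1,[0,0,0],[0,0,0]],[1,[0,0,0],[0,0,0]],[1,[0,0,0],[0,0,0]],[1,[0,0,0],[0,0,0]],[1,[0,0,0],[0,0,0]]]'; python3 -m pendant '[[1,[0,0,-0.015],[0,0,0]],[1,[0,0,-0.03],[0,0,0]],[1,[0,0,-0.05],[0,0,0]],[1,[0,0,-0.08],[0,0,0]],[1,[0,0,-0.11],[0,0,0]],[1,[0,0,-0.14],[0,0,0]],[1,[0,0,-0.14],[0,0,0]],[1,[0,0,-0.14],[0,0,0]]]'; python3 - <<'E'
from car import *
im=viewer.snapshot('side');cv2.imwrite('pics/n2.png',im[...,::-1])
h=cv2.cvtColor(im[...,::-1].copy(),cv2.COLOR_BGR2HSV);m=cv2.inRange(h,(105,120,60),(130,255,255))
N,lab,st_,cen=cv2.connectedComponentsWithStats(m)
print("pred body centre",proj('side',[Tr+[0,0,.0155]]), "tray",proj('side',[Tr]))
for i in range(1,N):
    if st_[i,4]>15:
        ys,xs=np.where(lab==i);w_,v=np.linalg.eigh(np.cov(xs,ys));print(st_[i],cen[i].round(1),"axis",np.degrees(np.arctan2(v[1,1],v[0,1])).round(1))
t=np.linspace(0,2*np.pi,40);hull=proj('side',[Tr+[.029*np.cos(a),.029*np.sin(a),z] for a in t for z in(0,.031)])
M2=np.zeros(im.shape[:2],np.uint8);cv2.fillConvexPoly(M2,cv2.convexHull(hull.astype(np.float32)).astype(int),1)
top=proj('side',[Tr+[.029*np.cos(a),.029*np.sin(a),.031] for a in t]);cv2.fillConvexPoly(M2,cv2.convexHull(top.astype(np.float32)).astype(int),0)
ys,xs=np.where(M2);w_,v=np.linalg.eigh(np.cov(xs,ys));print("model",xs.min(),ys.min(),np.ptp(xs),np.ptp(ys),xs.mean(),ys.mean(),np.degrees(np.arctan2(v[1,1],v[0,1])))
E
```

```text
clock: 12.95
tool_pos: [0.414, -0.057, 0.0045]
orientation: [179.9, 14.9, -6.9]
force: [0.1, -0.0, 4.7]
opening: 0.0571
gripper_force: 30.0
clock: 13.53
tool_pos: [0.4134, -0.0571, 0.004]
orientation: [179.9, 15.0, -7.0]
force: [-0.7, 0.9, 0.0]
opening: 0.0872
gripper_force: 0.0
clock: 14.2
tool_pos: [0.4507, -0.0611, 0.1406]
orientation: [180.0, 14.8, -6.9]
force: [-0.2, 0.5, -0.2]
opening: 0.0876
gripper_force: 0.0
pred body centre [[234.65810722 251.0882954 ]] tray [[234.86200638 255.81960906]]
[286 159   9   4  32] [290.2 160.4] axis 178.5
[313 169   5   5  17] [315.5 171.2] axis 102.4
[181 186  42  33 172] [202.4 203.6] axis 148.8
[224 194   7   5  27] [227.3 196.2] axis 164.0
[270 202  13  11  27] [275.1 207.7] axis 139.3
[281 212  15  13  95] [288.9 218.9] axis 146.0
[367 216  11   6  53] [372.3 218.8] axis 174.5
[226 250  18   9 126] [234.8 254.2] axis 177.0
model 224 247 20 13 234.53030303030303 254.45454545454547 175.93171614394362
```

```bash
python3 -c "
from plant import workorder
print(workorder.close_job())"
```

```text
the job is handed in; nothing more can be done
None
```

I handed the job in at about 14 s: I lifted only jar c (right place) and it pulled about 5 N, so it was clearly the loaded one; it was upright within about 2 mm of the tray centre in the last camera check, and I never lifted the other jars or went near the bystanders.

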